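# Take the left-hand spinner off a desk fan

## Robot

A 6-joint arm with a two-finger parallel gripper is mounted at the origin on the work surface. World frame = base frame: x ahead of the robot, y to its left, z up, the work surface at z = 0. Lengths are in m, angles in rad, forces in N, time in s.
With the tool pointing down it reaches from about 0.35 to 0.775 m from the base axis. Payload 7.3 kg.
Tool frame: the origin (TCP) lies at the very end of the fingers, on their centre line; the grasp point (between the pads) lies 19 mm behind it (pinch_z is the distance from the TCP to the grasp point, in m); z points along the fingers, y is the line along which they close (so a half turn about z gives the same grasp; the last joint's range is limited). The gripper opens to 92 mm and grips with 3 to 60 N. Pads are 19 mm wide; open, the fingers measure 130 mm over their backs; the gripper's body (75 mm by 190 mm) begins 47 mm behind the grasp point.
Start: joints at [1.018, 0.342, 1.524, -0, 1.275, -0.146], TCP at [0.208, 0.482, 0.227] pointing down, gripper open.
Joint ranges: [-2.53, 2.53], [-0.77, 2.02], [0.04, 2.7], [-1, 4.14], [0.28, 2.66], [-3.11, 3.11]. Speed limits (rad/s): [2.57, 2.57, 3.14, 3.14, 3.14, 3.14].

## Interface

Orientations are given as [roll, pitch, yaw] about the fixed x, y, z axes, in that order (R = Rz(yaw) Ry(pitch) Rx(roll)).
In Python, from cell import * gives the robot as it stands.
- The arm moves only by the tool arm_command, never from a script. Its arguments are lists of equal length, an entry for each row: "fingers": the gripper command: -1 is fully open, 1 is shut, values between are in proportion; "travel": the shift along the tool's x, y, z in m, a list of three; "dr": the turn, a rotation vector about the tool's x, y, z in degrees, a list of three. In form: {"fingers": [fingers, ...], "travel": [[x, y, z], ...], "dr": [[wx, wy, wz], ...]}. A call has 1 to 8 rows; each row is the pose to reach, as a shift and turn from the pose commanded when the call began, along the tool's axes at that moment; what a row does not reach only later rows make up. A row lasts 1/12 s, in which the tool goes at most 41.7 mm and 7.16 degrees, less where a joint would pass 70% of its speed; a pose out of reach is approached as far as the arm can. A call with a gripper value outside its range is refused whole. The fingers move at their own pace and stop on an object; "squeeze" is the grip in N (left out, the last holds). Time passes only in rows, so rows that repeat a pose let the fingers close. It gives the time, the measured TCP pose, the force, the opening and the grip force at its end, in the units of the state.
- observe(): the state, without advancing time (a new reading comes with each control period).
- read_camera(name): name is "scene" or "top" or "wrist"; returns a dict with "color" (384x512x3 uint8, blue, green, red), "z_map" (384x512 float32, m along the optical axis (not along the pixel's ray), 0 where there is no reading), "fx", "fy", "cx", "cy" (pixels), "k1" (the pictures are not rectified: a ray, as slopes to the right and down, at radius r is drawn at 1 + k1 r^2 times it, then the intrinsics apply), "R" (3x3) and "t" (3): a world point X has camera coordinates R X + t. Camera axes: x right, y down, z forward; pixel columns grow to the right and rows downward; lengths in m; the calibration is good to about 2 mm. A picture is of the moment at which its call begins.
- hand_in(): hands the job in; it is judged then, once.
The state is a dict: "time": time; "qpos": joint angles; "qvel": joint speeds; "joint_efforts": joint torques, N m; "tool_pos": TCP position; "tool_rot": TCP orientation; "contact_force": force on the tool from outside, world axes, zero at the start; "torque": the same for the moment, N m; "opening": finger opening in m; "grip_force": force on a finger pad.
Only numpy, scipy, OpenCV 4.12 (cv2) and the standard library are available. Lean on these libraries where they do the work, as an engineer would, in place of code of your own. Each camera call takes 0.05 s, during which the arm holds its last target. There are 200 camera calls.

## Task

The blades of the desk fan are due for a wash, so take off the black spinner that holds them: it has a left-hand thread and comes loose clockwise. Feel that it gives instead of binding, turn it steadily and let it rise with its thread, never forcing it or yanking it up, until it comes free. Then lift it off and set it down gently in the grey tray, open end down, without pressing on the blades or moving the mirror, tumbler, tube, toothbrush or tray.

Things in the scene. Friction and masses are not known exactly. Their poses are not given: they have to be found in the camera images.
- spinner: black plastic spinner, an upright hollow cap with 12 flat sides, 44 mm across the flats, 32 mm tall, about 35 g, open below; screwed tight on the fan's shaft at the start. Origin: centre of its underside; z up along the thread's axis, x towards the white dash on top. Turned clockwise from above it gives at 0.2 N m; the other way it binds hard within 4 degrees. 30 N of grip holds it
- spinner_mark (a point): outer end of the white dash on the spinner's top, 20 mm off the axis along its x, 32 mm above its underside; axes as the spinner's
- seat (a point): centre of the hub's top, 150 mm above the counter, where the tight spinner sits; fan's axes. The left-hand thread lifts the turning spinner by a few mm; it has up to 2 mm of axial and 1 mm of sideways play and a drag of 0.2 N m that eases once it has risen 3.6 mm. It comes free 1.6 to 2.4 rad from tight (differs, to be felt): it then lifts with no pull; 0.2 rad further a solid shoulder stops it
- fan: small white desk fan, fixed, facing the ceiling, front guard off: base 156 mm across, wire rear guard, rim 236 mm across at 137 mm height. Grey hub, 43 mm across, top at 150 mm; four blue blades, highest at 140 mm, kept from turning by a wooden nail brush wedged between two, its top at 142 mm, 38 to 110 mm from the axis on the fan's +x side. Shaft's end at 170 mm. Origin: base's underside, on the spinner's axis
- tray: concrete-grey ceramic tray, loose, 200 (x) x 140 (y) x 20 mm, 6 mm walls, inner floor 6 mm above its underside, empty, 0.8 kg. Origin: centre of the underside. It stands on the left or the right of the fan
- mirror: small round hand mirror held upright in a spring clamp on a rubber foot of 80 x 60 mm, 183 mm tall; stands on the side where the tray is not. Origin: centre of the foot's underside. Leave alone
- tumbler: glass tumbler, 74 mm across, 95 mm tall, standing beyond the fan. Origin: centre of the underside. Leave alone
- tube: aluminium tube of cream, capped, lying down, 140 mm long (x), 44 mm wide, 24 mm high. Origin: underside near its middle. Leave alone
- toothbrush: mint-green toothbrush lying on the counter, 187 mm long (x), 12 mm wide, 17 mm high. Origin: underside near its middle. Leave alone
Mind the look-alikes: they are no part of the job. Of the things shaped like the spinner, the black one is meant. Several things have the shape of the tray; the one meant has the colours described above.

How it is judged:
On the way, in this order (a step that is already met when the one before it is completed fails the run):
1. the spinner has been turned clockwise by about a quarter turn or more while on its thread (x of spinner_mark in the frame of fan below 0.004 m and y of spinner_mark in the frame of fan below -0.003 m and horizontal distance between spinner and seat below 0.006 m and z of spinner in the frame of fan below 0.162 m), for 0.1 s.
2. the spinner has been lifted clear of the shaft (z of spinner in the frame of fan above 0.175 m), for 0.1 s.
At the end, for the whole second after the job is handed in: the spinner stands upright (within 7 degrees), open end down, flat on the tray's inner floor (3 mm), released and at rest; the tray is within 30 mm and the mirror, tumbler, tube and toothbrush are within 20 mm of where they were (x of spinner in the frame of tray between -0.08 and 0.08 m and y of spinner in the frame of tray between -0.05 and 0.05 m and z of spinner in the frame of tray between 0.003 and 0.009 m and angle between spinner's own z axis and vertical below 0.12 rad and linear speed of spinner below 0.02 m/s and distance of tray from where it was at the start of the episode below 0.03 m and distance of each of mirror, tumbler, tube, toothbrush from where it was at the start of the episode below 0.02 m); the robot touches nothing.
It fails at once if the thread is forced or yanked: over 30 N between the spinner and the fan (contact force between spinner and fan above 30 N).
It fails at once if the fingers press on the blades or another part of the fan with over 15 N (contact force between the fingers and fan above 15 N).
It fails at once if the spinner is dropped or flung: faster than 0.5 m/s with no finger on it (linear speed of spinner above 0.5 m/s and contact force between the fingers and spinner below 0.05 N).
It fails at once if the spinner is set down hard: over 30 N on the tray (contact force between spinner and tray above 30 N).
It fails at once if the tray is pushed more than 30 mm, or the mirror, tumbler, tube or toothbrush more than 20 mm (distance of tray from where it was at the start of the episode above 0.03 m or distance of any of mirror, tumbler, tube, toothbrush from where it was at the start of the episode above 0.02 m).
It also fails if it takes over 72 s, if anything falls off the work surface, if the arm or the gripper's body presses on something with over 40 N, if the wrist force passes 120 N, or if a joint passes its speed limit or range.

## Working session

There is one attempt and no reset: what is moved stays moved. The work goes in short steps, Python scripts to look and compute and a tool call to move; the robot and the scene stay as the last step left them, time stands still between calls to the robot, and variables do not carry over. Pictures are saved under pics/ and viewed, at most 10 in all, crops included, and the job is handed in when it is done.

Besides the shell and the picture viewer there is one more tool, called after ">>>" as name(argument=value, ...) on one line, values as JSON. arm_command: Moves the arm, as the interface text tells. Its arguments: {"type":"object","properties":{"fingers":{"type":"array","items":{"type":"number"}},"travel":{"type":"array","items":{"type":"array","items":{"type":"number"}}},"dr":{"type":"array","items":{"type":"array","items":{"type":"number"}}},"squeeze":{"type":"number"}},"required":["fingers","travel","dr"]}

```bash
mkdir -p pics; ls
cat > h.py <<'E'
from cell import *
import numpy as np, cv2
def world(c,u,v,z=None):
    x=(u-c["cx"])/c["fx"]; y=(v-c["cy"])/c["fy"]; a,b=x,y
    for _ in range(8):
        s=1+c["k1"]*(a*a+b*b); a,b=x/s,y/s
    R=np.array(c["R"]);t=np.array(c["t"]); d=R.T@np.array([a,b,1.]); o=-R.T@t
    k=(z-o[2])/d[2] if z is not None else c["z_map"][int(round(v)),int(round(u))]
    return o+k*d
E
python3 - <<'E'
from h import *
import pickle
s=observe(); print({k:np.round(v,3) for k,v in s.items()})
D={}
for n in("scene","top"):
    c=read_camera(n);D[n]=c;cv2.imwrite(f"pics/{n}0.png",c["color"]);print(n,-np.array(c["R"]).T@np.array(c["t"]),c["fx"])
pickle.dump(D,open("d.pkl","wb"))
E
```

```text
pics
{'time': np.float64(0.0), 'qpos': array([ 1.018,  0.343,  1.525,  0.   ,  1.275, -0.146]), 'qvel': array([-0.   ,  0.   ,  0.002,  0.002, -0.001, -0.001]), 'joint_efforts': array([ 1.0000e-03, -4.3122e+01, -2.4423e+01,  7.2000e-02,  5.6000e-02,
       -0.0000e+00]), 'tool_pos': array([0.207, 0.482, 0.226]), 'tool_rot': array([-3.14 , -0.   ,  2.735]), 'contact_force': array([-0.198,  0.197, -0.46 ]), 'torque': array([0.048, 0.01 , 0.029]), 'grip_force': np.float64(0.0), 'opening': np.float64(0.092)}
scene [ 0.99241232 -0.60001104  0.83653913] 409.04391550904876
top [0.51833522 0.10587095 1.10197146] 347.75218967887207
```

View pics/top0.png

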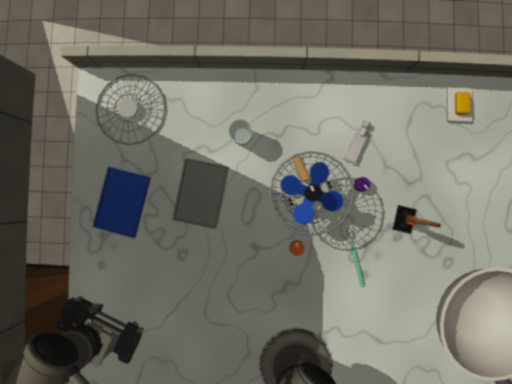

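View pics/scene0.png

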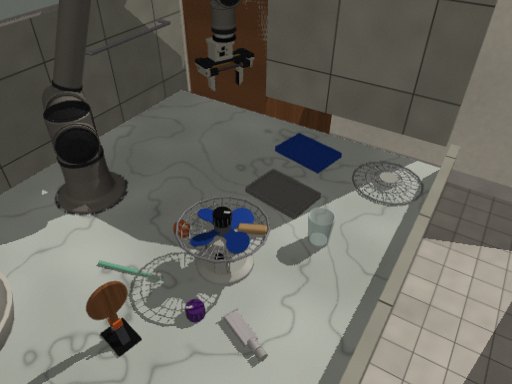

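The top view shows the fan with the black spinner at about (314,193), the brush at (300,168), the grey tray at (201,193), the mirror at (405,218), the tumbler at (241,132), the tube at (358,143) and the toothbrush at (357,260). In the scene view the spinner is at (222,216). Next I measure them.

Run:
```python
from h import *
import pickle
D=pickle.load(open("d.pkl","rb"))
for n,(x0,y0,x1,y1) in {"top":(295,172,333,214),"scene":(202,196,245,236)}.items():
    c=D[n]; im=c["color"][y0:y1,x0:x1]; m=(im.max(2)<55).astype(np.uint8)
    k,l,st,ce=cv2.connectedComponentsWithStats(m)
    for i in range(1,k):
        if st[i,4]>30: print(n,st[i],ce[i]+[x0,y0],world(c,*(ce[i]+[x0,y0]),0.182),world(c,*(ce[i]+[x0,y0]))) 
    cv2.imwrite(f"pics/{n}_sp.png",cv2.resize(im,None,fx=12,fy=12,interpolation=cv2.INTER_NEAREST))
c=D["top"];h=cv2.cvtColor(c["color"],cv2.COLOR_BGR2HSV)
m=((h[...,0]>8)&(h[...,0]<22)&(h[...,1]>80)).astype(np.uint8); m[:150]=0;m[192:]=0;m[:,:285]=0;m[:,318:]=0
p=np.argwhere(m)[:,::-1].astype(float); print("brush",len(p)); w=np.array([world(c,*q,.142) for q in p]); mu=w.mean(0);print(mu, w.min(0),w.max(0),cv2.fitLine(w[:,:2].astype(np.float32),2,0,.01,.01).ravel())
# tray
g=c["color"].astype(int);m=((g.max(2)-g.min(2)<18)&(g.max(2)<100)).astype(np.uint8);m[:150]=0;m[235:]=0;m[:,:165]=0;m[:,235:]=0
k,l,st,ce=cv2.connectedComponentsWithStats(m);i=1+st[1:,4].argmax();cn=cv2.findContours((l==i).astype(np.uint8),0,2)[0][0]
b=cv2.boxPoints(cv2.minAreaRect(cn));W=np.array([world(c,*q,.02) for q in b]);print("tray",st[i],W,W.mean(0),world(c,*ce[i]))
```

```text
top [ 10  13  18  16 194] [313.32474227 193.22680412] [ 0.54083906 -0.01378465  0.182     ] [ 0.54089547 -0.01408461  0.17969377]
scene [ 11  10  19  30 430] [221.51627907 220.07674419] [ 0.55898531 -0.04134602  0.182     ] [ 0.55460814 -0.03570407  0.17538982]
brush 213
[0.60997934 0.0180141  0.142     ] [ 0.57736873 -0.00334544  0.142     ] [0.6435578  0.03947681 0.142     ] [0.9062574  0.42272633 0.60997933 0.0180141 ]
tray [ 165  151   64   84 3608] [[0.40345031 0.43768444 0.02      ]
 [0.67028016 0.42587858 0.02      ]
 [0.65920367 0.23000415 0.02      ]
 [0.39497974 0.24279432 0.02      ]] [0.53197847 0.33409037 0.02      ] [0.5229482 0.3310319 0.004481 ]
```

```bash
python3 -c "
import cv2,numpy as np
a=cv2.imread('pics/top_sp.png');b=cv2.imread('pics/scene_sp.png')
h=max(a.shape[0],b.shape[0]);f=lambda x:cv2.copyMakeBorder(x,0,h-x.shape[0],0,0,0)
i=np.hstack([f(a),f(b)]);cv2.imwrite('pics/pair.png',cv2.resize(i,(790,int(790*i.shape[0]/i.shape[1]))))"
```

```text
(no output)
```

View pics/pair.png

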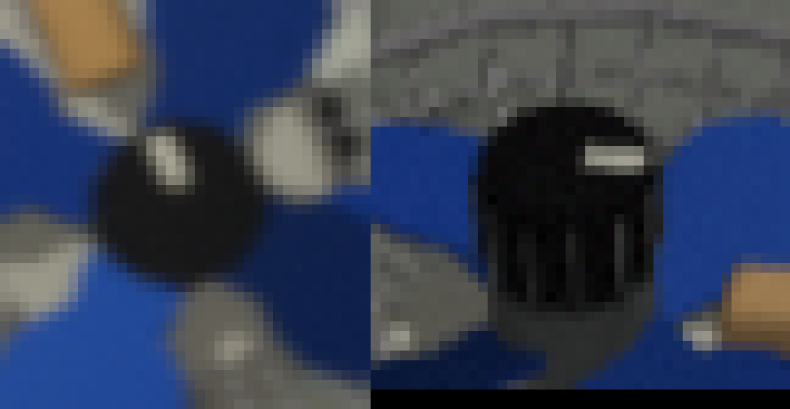

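The fan axis comes out at about (0.5435, -0.0135). The ellipse centre and the brush line (74 mm back along 25°) agree on this. The dash points at about 20–25°, i.e. along the fan's x. I go above it and refine with the wrist camera.

```bash
cat >> h.py <<'E'
from scipy.spatial.transform import Rotation as Ro
def to(p,yaw):
    s=observe(); R=Ro.from_euler("xyz",s["tool_rot"]); T=Ro.from_euler("xyz",[np.pi,0,yaw])
    print("travel mm",np.round(1000*R.inv().apply(np.array(p)-s["tool_pos"]),1),"dr",np.round((R.inv()*T).as_rotvec(degrees=True),2),"t",round(float(s["time"]),2))
E
python3 -c "
from h import *
to([.5435,-.0135,.30],np.radians(170))"
```

```text
travel mm [-504.6 -322.1  -73.5] dr [ -0.07  -0.02 -13.31] t 0.1
```

>>> arm_command(fingers=[-1, -1, -1, -1, -1, -1, -1, -1], travel=[[-20, -12, -30], [-50, -32, -55], [-80, -51, -74], [-110, -70, -74], [-140, -90, -74], [-172, -110, -74], [-205, -131, -74], [-235, -150, -74]], dr=[[0, 0, 0], [0, 0, 0], [0, 0, 0], [0, 0, 0], [0, 0, 0], [0, 0, 0], [0, 0, 0], [0, 0, 0]])

```text
time: 0.77
tool_pos: [0.3673, 0.2469, 0.3889]
tool_rot: [3.141, 0.0, 2.735]
contact_force: [2.4, 1.0, 0.4]
opening: 0.0918
grip_force: 0.0
```

I wrote that travel in mm instead of metres. The speed cap limited each row, so no harm was done. I use metres from here.

```bash
sed -i 's/"travel mm",np.round(1000\*\(.*\),1),"dr"/"travel m",np.round(\1,4),"dr"/' h.py; tail -2 h.py; python3 -c "
from h import *
to([.5435,-.0135,.30],np.radians(170)); print(observe()['qpos'])"
```

```text
s=observe(); R=Ro.from_euler("xyz",s["tool_rot"]); T=Ro.from_euler("xyz",[np.pi,0,yaw])
    print("travel m",np.round(R.inv().apply(np.array(p)-s["tool_pos"]),4),"dr",np.round((R.inv()*T).as_rotvec(degrees=True),2),"t",round(float(s["time"]),2))
travel m [-0.2648 -0.1696  0.0889] dr [  0.03   0.03 -13.28] t 0.77
[ 4.18327646e-01  1.06342411e-01  1.39298519e+00  1.23596781e-04
  1.64151280e+00 -7.46188236e-01]
```

>>> arm_command(fingers=[-1, -1, -1, -1, -1, -1, -1, -1], travel=[[-0.03, -0.019, 0.01], [-0.06, -0.038, 0.02], [-0.09, -0.058, 0.03], [-0.12, -0.077, 0.04], [-0.15, -0.096, 0.05], [-0.18, -0.115, 0.06], [-0.21, -0.135, 0.07], [-0.24, -0.154, 0.08]], dr=[[0, 0, -1.5], [0, 0, -3], [0, 0, -4.5], [0, 0, -6], [0, 0, -8], [0, 0, -10], [0, 0, -12], [0, 0, -13.3]])

```text
time: 1.43
tool_pos: [0.5267, 0.0104, 0.3072]
tool_rot: [3.142, -0.001, 2.968]
contact_force: [0.1, 0.3, 1.6]
opening: 0.0922
grip_force: 0.0
```

Run:
```python
from h import *
import pickle
to([.5435,-.0135,.30],np.radians(170))
c=read_camera("wrist");pickle.dump(c,open("w.pkl","wb"));cv2.imwrite("pics/w1.png",c["color"]);s=observe();print(s["tool_pos"],-np.array(c["R"]).T@np.array(c["t"]))
```

```text
travel m [-0.0206 -0.0207  0.0072] dr [ 0.01 -0.04  0.08] t 1.43
[0.52905363 0.00549254 0.30423296] [0.44788983 0.02331374 0.46431538]
```

View pics/w1.png

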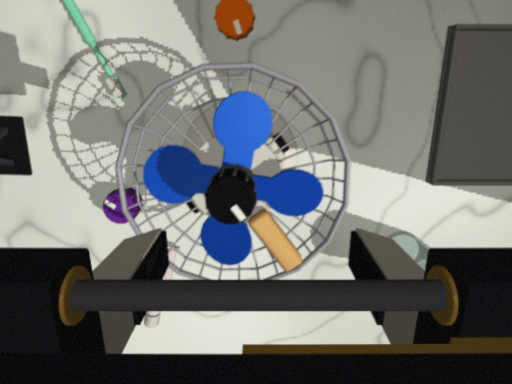

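The wrist view shows the spinner at (231,194), with the dash at (238,213) pointing to the brush at (275,240). The tray is at upper right. Next I measure the top face, the rim and the dash.

Run:
```python
from h import *
import pickle
c=pickle.load(open("w.pkl","rb"))
im=c["color"]
x0,y0,x1,y1=195,155,268,235
cr=im[y0:y1,x0:x1]
cv2.imwrite("pics/w1c.png",cv2.resize(cv2.convertScaleAbs(cr,alpha=2.5),None,fx=7.5,fy=7.5,interpolation=cv2.INTER_CUBIC))
zm=c["z_map"]
P=[];
for v in range(y0,y1):
    for u in range(x0,x1):
        if zm[v,u]>0:
            w=world(c,u,v); P.append([*w,u,v])
P=np.array(P); t=P[(P[:,2]>.178)&(P[:,2]<.188)]
print("top face",len(t),t[:,:3].mean(0),t[:,2].std(), (t[:,:2].min(0)+t[:,:2].max(0))/2, np.ptp(t[:,:2],axis=0))
(cx,cy),r=cv2.minEnclosingCircle(t[:,:2].astype(np.float32)); print("circ",cx,cy,r)
# dash
g=np.array([im[int(v),int(u)].min() for u,v in t[:,3:]]); d=np.array([world(c,*q,.182) for q in t[g>110][:,3:]])
print("dash",len(d),d.mean(0)); dc=d.mean(0)[:2]-t[:,:2].mean(0); print(np.degrees(np.arctan2(dc[1],dc[0])),np.linalg.norm(dc))
# rim
Q=np.array([world(c,u,v) for v in range(50,290,1) for u in range(100,370,1) if zm[v,u]>0])
r=Q[(abs(Q[:,2]-.137)<.004)]; rr=np.hypot(r[:,0]-.5435,r[:,1]+.0135); r=r[(rr>.110)&(rr<.126)]
A=np.c_[2*r[:,:2],np.ones(len(r))]; s=np.linalg.lstsq(A,(r[:,:2]**2).sum(1),rcond=None)[0]; print("rim",len(r),s[:2],np.sqrt(s[2]+s[0]**2+s[1]**2))
```

```text
top face 1851 [ 0.54132257 -0.01733034  0.18121688] 0.0007912256398201133 [ 0.54203173 -0.0174823 ] [0.04322369 0.04303294]
circ 0.5420249104499817 -0.017339279875159264 0.022038234397768974
dash 133 [ 0.55356573 -0.01313069  0.182     ]
18.933010766153167 0.012943418739671851
rim 2852 [ 0.54224524 -0.0166926 ] 0.11369113645275292
```

View pics/w1c.png

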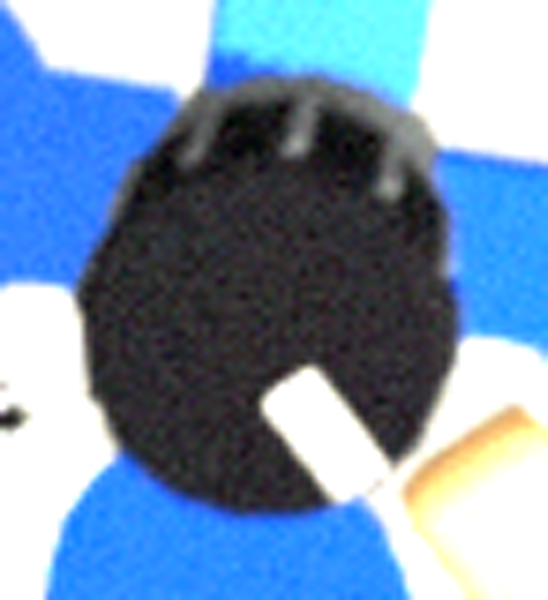

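>>> arm_command(fingers=[-1, -1, -1, -1, -1, -1], travel=[[0, 0, 0.01], [0, 0, 0.025], [0, 0, 0.04], [0, 0, 0.045], [0, 0, 0.045], [0, 0, 0.045]], dr=[[0, 0, 0], [0, 0, 0], [0, 0, 0], [0, 0, 0], [0, 0, 0], [0, 0, 0]])

```text
time: 1.98
tool_pos: [0.5263, 0.0124, 0.2633]
tool_rot: [3.141, -0.0, 2.967]
contact_force: [0.2, -0.2, 0.0]
opening: 0.092
grip_force: 0.0
```

```bash
cat > meas.py <<'E'
from h import *
import sys
def meas(name,zt=.182,pic=None,guess=(.542,-.0155)):
    c=read_camera(name); im=c["color"]; zm=c["z_map"]
    P=np.array([[*world(c,u,v),u,v] for v in range(384) for u in range(512) if zm[v,u]>0])
    k=(abs(P[:,2]-zt)<.005)&(np.hypot(P[:,0]-guess[0],P[:,1]-guess[1])<.035); t=P[k]
    W=np.array([world(c,u,v,zt) for u,v in t[:,3:]])[:,:2].astype(np.float32)
    (cx,cy),r=cv2.minEnclosingCircle(W); print(name,"n",len(t),"zmed",np.median(t[:,2]),"circ",cx,cy,r,"mean",W.mean(0))
    g=np.array([im[int(v),int(u)].min() for u,v in t[:,3:]]); q=(g>110)&(np.hypot(*(W-[cx,cy]).T)<.021); d=W[q]
    e=d.mean(0)-[cx,cy]; f=cv2.fitLine(d,2,0,.01,.01).ravel(); print("dash",len(d),d.mean(0),"ang",np.degrees(np.arctan2(e[1],e[0])),"r",np.linalg.norm(e),"line ang",np.degrees(np.arctan2(f[1],f[0])))
    if pic:
        u0,v0=(t[:,3:].min(0)-25).astype(int);u1,v1=(t[:,3:].max(0)+25).astype(int);cr=im[max(v0,0):v1,max(u0,0):u1]
        cv2.imwrite(pic,cv2.resize(cv2.convertScaleAbs(cr,alpha=2.5),None,fx=4.5,fy=4.5,interpolation=cv2.INTER_CUBIC)); print(cr.shape)
    return c,W
E
python3 - <<'E'
from meas import *
print(observe()["tool_pos"])
meas("wrist",pic="pics/w2c.png"); meas("top"); meas("scene")
to([.542,-.0155,.30],np.radians(170))
E
```

```text
[0.5262877  0.01236508 0.26330477]
wrist n 2470 zmed 0.18120755344747397 circ 0.5404369831085205 -0.01737435907125473 0.022747982293367386 mean [ 0.54067785 -0.01712536]
dash 166 [ 0.5528723  -0.01256451] ang 21.145927689442665 r 0.013333106205795562 line ang 25.368254
(106, 108, 3)Traceback (most recent call last):
  File "<stdin>", line 3, in <module>
  File "meas.py", line 7, in meas
    W=np.array([world(c,u,v,zt) for u,v in t[:,3:]])[:,:2].astype(np.float32)
      ~~~~~~~~~~~~~~~~~~~~~~~~~~~~~~~~~~~~~~~~~~~~~~^^^^^^
IndexError: too many indices for array: array is 1-dimensional, but 2 were indexed
```

View pics/w2c.png

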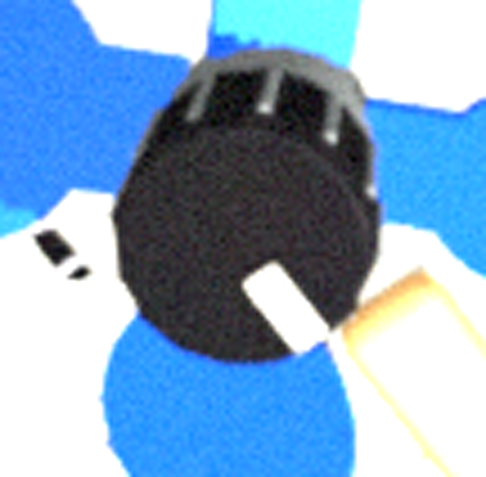

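The wrist close-up shows the top face centred near (245,245) of the crop. The dash runs to (312,340). Grey streaks on the side at (200,110), (266,100) and (334,130) should tell where the flats lie.

Run:
```python
from meas import *
c,W=meas("wrist")
zm=c["z_map"];im=c["color"]
P=np.array([[u,v] for v in range(384) for u in range(512) if zm[v,u]>0 and abs(world(c,u,v)[2]-.182)<.005 and np.hypot(*(world(c,u,v)[:2]-[.5405,-.0172]))<.035])
u0,v0=P.min(0)-25
for p in [(205,116),(265,108),(334,138),(372,188)]:
    w=world(c,u0+p[0]/4.5,v0+p[1]/4.5,.175); e=w[:2]-[.5405,-.0172]; print(p,np.degrees(np.arctan2(e[1],e[0]))-25.4,np.linalg.norm(e))
# polygon: radial extent vs angle rel. to dash axis, on front edge
e=W-[.5405,-.0172]; hull=cv2.convexHull(W)[:,0]-[.5405,-.0172]
h=cv2.approxPolyDP((hull*1e5).astype(np.float32).reshape(-1,1,2),60,True)[:,0]/1e5
print([(round(float(np.degrees(np.arctan2(y,x))-25.4)%360),round(float(np.hypot(x,y))*1e3,1)) for x,y in h])
for n in["top","scene"]:
    c=read_camera(n); m=c["z_map"];
    P=np.array([[*world(c,u,v),u,v] for v in range(150,250) for u in range(190,340) if m[v,u]>0])
    t=P[(P[:,2]>.172)&(P[:,2]<.192)&(np.hypot(P[:,0]-.542,P[:,1]+.0155)<.04)]
    print(n,len(t)); 
    if len(t):
        W=np.array([world(c,u,v,.182)[:2] for u,v in t[:,3:]]).astype(np.float32); print(W.mean(0),cv2.minEnclosingCircle(W),np.median(t[:,2]))
```

```text
wrist n 2464 zmed 0.18122389867577549 circ 0.5405673980712891 -0.017095046117901802 0.02253800258040428 mean [ 0.54063964 -0.01709816]
dash 167 [ 0.5529904  -0.01251415] ang 20.241150735340096 r 0.013240658637335766 line ang 25.493536
(205, 116) -197.18300920837652 0.01980257506253675
(265, 108) 133.9334075031875 0.02056536487622862
(334, 138) 99.19021453726063 0.021316158236771972
(372, 188) 70.38633676798321 0.02231795822929293
[(339, 22.3), (359, 22.2), (23, 22.0), (46, 22.1), (79, 22.4), (104, 22.5), (125, 22.2), (148, 21.7), (165, 22.4), (189, 21.9), (206, 21.2), (227, 21.4), (250, 21.7), (272, 22.0), (293, 22.4), (310, 22.4)]
top 0
scene 226
[ 0.54583955 -0.02340018] ((0.5463054180145264, -0.022570887580513954), 0.026281148195266724) 0.18063926735448876
```

Run:
```python
from h import *
import pickle
c=pickle.load(open("d.pkl","rb"))["top"];m=c["z_map"]
P=np.array([[*world(c,u,v),u,v] for v in range(170,215) for u in range(290,335) if m[v,u]>0])
t=P[(P[:,2]>.174)&(np.hypot(P[:,0]-.542,P[:,1]+.0155)<.04)]
W=np.array([world(c,u,v,.182)[:2] for u,v in t[:,3:]]).astype(np.float32); print(len(t),W.mean(0),cv2.minEnclosingCircle(W),np.median(t[:,2]))
to([.5415,-.016,.153],np.radians(175.4))
```

```text
225 [ 0.54332197 -0.01509191] ((0.543717086315155, -0.014466464519500732), 0.02342112548649311) 0.18103831491077427
travel m [-0.0194 -0.0252  0.1108] dr [ 0.    0.09 -5.4 ] t 2.23
```

>>> arm_command(fingers=[-1, -1, -1, -1, -1, -1, -1, -1], travel=[[-0.01, -0.012, 0.01], [-0.02, -0.025, 0.025], [-0.02, -0.025, 0.04], [-0.02, -0.025, 0.06], [-0.02, -0.025, 0.08], [-0.02, -0.025, 0.1], [-0.02, -0.025, 0.11], [-0.02, -0.025, 0.11]], dr=[[0, 0, -2], [0, 0, -4], [0, 0, -5.4], [0, 0, -5.4], [0, 0, -5.4], [0, 0, -5.4], [0, 0, -5.4], [0, 0, -5.4]])

```text
time: 2.9
tool_pos: [0.5405, -0.0157, 0.1511]
tool_rot: [3.141, -0.004, 3.061]
contact_force: [-0.2, 0.6, 0.0]
opening: 0.0919
grip_force: 0.0
```

>>> arm_command(fingers=[-0.3, -0.2, -0.1, 0, 0.04, 0.04, 0.04, 0.04], travel=[[0, 0, 0], [0, 0, 0], [0, 0, 0], [0, 0, 0], [0, 0, 0], [0, 0, 0], [0, 0, 0], [0, 0, 0]], dr=[[0, 0, 0], [0, 0, 0], [0, 0, 0], [0, 0, 0], [0, 0, 0], [0, 0, 0], [0, 0, 0], [0, 0, 0]], squeeze=4)

```text
time: 3.57
tool_pos: [0.5417, -0.0159, 0.1531]
tool_rot: [3.142, 0.0, 3.061]
contact_force: [0.4, 0.3, 0.7]
opening: 0.0455
grip_force: 0.1
```

>>> arm_command(fingers=[0.08, 0.08, 0.08, 0.08, 0.08, 0.08], travel=[[0, 0, 0], [0, 0, 0], [0, 0, 0], [0, 0, 0], [0, 0, 0], [0, 0, 0]], dr=[[0, 0, 0], [0, 0, 0], [0, 0, 0], [0, 0, 0], [0, 0, 0], [0, 0, 0]], squeeze=4)

```text
time: 4.07
tool_pos: [0.5417, -0.016, 0.1531]
tool_rot: [-3.141, 0.0, 3.061]
contact_force: [-1.2, -1.2, 1.8]
opening: 0.0438
grip_force: 4.0
```

Run:
```python
from h import *
for i in range(3):
    s=observe(); print({k:np.round(s[k],4) for k in("tool_pos","contact_force","torque","opening","grip_force","qpos")}); read_camera("top")
```

```text
{'tool_pos': array([ 0.5417, -0.016 ,  0.1531]), 'contact_force': array([-1.2119, -1.2496,  1.7506]), 'torque': array([-0.2051,  0.1022, -0.0042]), 'opening': np.float64(0.0438), 'grip_force': np.float64(4.0), 'qpos': array([-1.7100e-01,  4.4170e-01,  1.5864e+00, -1.0000e-04,  1.1133e+00,
       -1.6613e+00])}
{'tool_pos': array([ 0.5416, -0.016 ,  0.1531]), 'contact_force': array([-0.717 , -0.992 ,  1.8687]), 'torque': array([-0.2141,  0.1101,  0.0053]), 'opening': np.float64(0.0442), 'grip_force': np.float64(4.0001), 'qpos': array([-1.7100e-01,  4.4170e-01,  1.5865e+00, -1.0000e-04,  1.1133e+00,
       -1.6613e+00])}
{'tool_pos': array([ 0.5416, -0.016 ,  0.1531]), 'contact_force': array([-0.2112, -1.531 ,  1.1962]), 'torque': array([-0.2218,  0.1459,  0.0238]), 'opening': np.float64(0.0438), 'grip_force': np.float64(4.0), 'qpos': array([-1.7100e-01,  4.4170e-01,  1.5865e+00, -1.0000e-04,  1.1133e+00,
       -1.6613e+00])}
```

>>> arm_command(fingers=[0.12, 0.2, 0.2, 0.2], travel=[[0, 0, 0], [0, 0, 0], [0, 0, 0], [0, 0, 0]], dr=[[0, 0, 0], [0, 0, 0], [0, 0, 0], [0, 0, 0]], squeeze=15)

```text
time: 4.55
tool_pos: [0.5417, -0.016, 0.1531]
tool_rot: [-3.141, 0.0, 3.061]
contact_force: [-1.0, -2.0, 2.3]
opening: 0.0439
grip_force: 15.0
```

>>> arm_command(fingers=[0.3, 0.3, 0.3, 0.3], travel=[[0, 0, 0], [0, 0, 0], [0, 0, 0], [0, 0, 0]], dr=[[0, 0, 0], [0, 0, 0], [0, 0, 0], [0, 0, 0]], squeeze=30)

```text
time: 4.88
tool_pos: [0.5417, -0.016, 0.1531]
tool_rot: [-3.141, 0.0, 3.061]
contact_force: [-0.7, -2.4, 3.9]
opening: 0.0435
grip_force: 30.0
```

The grip is square: opening 44 mm, side force small. I start a slow clockwise turn (+z of the tool).

>>> arm_command(fingers=[0.3, 0.3, 0.3, 0.3, 0.3, 0.3], travel=[[0, 0, 0], [0, 0, 0], [0, 0, 0], [0, 0, 0], [0, 0, 0], [0, 0, 0]], dr=[[0, 0, 2], [0, 0, 4], [0, 0, 6], [0, 0, 8], [0, 0, 10], [0, 0, 10]])

```text
time: 5.38
tool_pos: [0.5417, -0.016, 0.1531]
tool_rot: [-3.141, 0.0, 2.886]
contact_force: [-1.1, -2.3, 3.4]
opening: 0.0439
grip_force: 30.0
```

```bash
cat > s.py <<'E'
from h import *
s=observe(); print({k:np.round(s[k],4).tolist() for k in("time","tool_pos","tool_rot","contact_force","torque","opening","grip_force")},"turned",round(float(175.4-np.degrees(s["tool_rot"][2])%360),2),"q6",s["qpos"][5])
E
python3 s.py
```

```text
{'time': 5.3833, 'tool_pos': [0.5417, -0.016, 0.1531], 'tool_rot': [-3.1414, 0.0003, 2.8857], 'contact_force': [-1.1413, -2.2941, 3.3511], 'torque': [-0.4827, 0.166, 0.1809], 'opening': 0.0439, 'grip_force': 30.001} turned 10.06 q6 -1.485737030122402
```

Torque is 0.18 N m and it gives. I continue, rising a little.

>>> arm_command(fingers=[0.3, 0.3, 0.3, 0.3, 0.3, 0.3, 0.3, 0.3], travel=[[0, 0, 0], [0, 0, 0], [0, 0, -0.0002], [0, 0, -0.0002], [0, 0, -0.0004], [0, 0, -0.0004], [0, 0, -0.0005], [0, 0, -0.0005]], dr=[[0, 0, 2.5], [0, 0, 5], [0, 0, 7.5], [0, 0, 10], [0, 0, 12.5], [0, 0, 15], [0, 0, 17.5], [0, 0, 20]])

```text
time: 6.05
tool_pos: [0.5418, -0.0162, 0.1531]
tool_rot: [-3.141, 0.0, 2.537]
contact_force: [-0.4, -3.6, -0.2]
opening: 0.0438
grip_force: 30.0
```

```bash
python3 s.py
```

```text
{'time': 6.05, 'tool_pos': [0.5418, -0.0162, 0.1531], 'tool_rot': [-3.1413, 0.0003, 2.5369], 'contact_force': [-0.3525, -3.6267, -0.168], 'torque': [-0.6179, -0.0738, 0.2511], 'opening': 0.0438, 'grip_force': 29.9984} turned 30.04 q6 -1.1369909096469462
```

>>> arm_command(fingers=[0.3, 0.3, 0.3, 0.3, 0.3, 0.3, 0.3, 0.3], travel=[[0, -0.0001, 0], [-0.0001, -0.0002, 0], [-0.0002, -0.0003, -0.0002], [-0.0002, -0.0003, -0.0003], [-0.0002, -0.0003, -0.0004], [-0.0002, -0.0003, -0.0005], [-0.0002, -0.0003, -0.0006], [-0.0002, -0.0003, -0.0006]], dr=[[0, 0, 2.5], [0, 0, 5], [0, 0, 7.5], [0, 0, 10], [0, 0, 12.5], [0, 0, 15], [0, 0, 17.5], [0, 0, 20]])

```text
time: 6.72
tool_pos: [0.5418, -0.0164, 0.1533]
tool_rot: [-3.141, 0.0, 2.188]
contact_force: [1.9, -3.5, -2.3]
opening: 0.0439
grip_force: 30.0
```

```bash
python3 s.py
```

```text
{'time': 6.7167, 'tool_pos': [0.5418, -0.0164, 0.1533], 'tool_rot': [-3.1413, 0.0, 2.1879], 'contact_force': [1.922, -3.5454, -2.3487], 'torque': [-0.6013, -0.2622, 0.2645], 'opening': 0.0439, 'grip_force': 29.9982} turned 50.04 q6 -0.788662982591591
```

>>> arm_command(fingers=[0.3, 0.3, 0.3, 0.3, 0.3, 0.3, 0.3, 0.3], travel=[[-0.0001, 0, 0], [-0.0002, 0, 0], [-0.0003, 0, -0.0001], [-0.0004, -0.0001, -0.0002], [-0.0004, -0.0001, -0.0003], [-0.0004, -0.0001, -0.0004], [-0.0004, -0.0001, -0.0005], [-0.0004, -0.0001, -0.0006]], dr=[[0, 0, 2.5], [0, 0, 5], [0, 0, 7.5], [0, 0, 10], [0, 0, 12.5], [0, 0, 15], [0, 0, 17.5], [0, 0, 20]])

```text
time: 7.38
tool_pos: [0.5417, -0.0167, 0.154]
tool_rot: [-3.141, -0.0, 1.839]
contact_force: [0.8, -2.9, -1.4]
opening: 0.0437
grip_force: 30.0
```

```bash
python3 s.py
```

```text
{'time': 7.3833, 'tool_pos': [0.5417, -0.0167, 0.154], 'tool_rot': [-3.1409, -0.0002, 1.8389], 'contact_force': [0.7902, -2.9025, -1.4072], 'torque': [-0.5855, -0.0601, 0.3012], 'opening': 0.0437, 'grip_force': 29.9981} turned 70.04 q6 -0.44028115481947344
```

>>> arm_command(fingers=[0.3, 0.3, 0.3, 0.3, 0.3, 0.3, 0.3, 0.3], travel=[[-0.0001, 0, -0.0001], [-0.0002, 0, -0.0002], [-0.0002, 0, -0.0003], [-0.0002, 0, -0.0004], [-0.0002, 0, -0.0004], [-0.0002, 0, -0.0005], [-0.0002, 0, -0.0006], [-0.0002, 0, -0.0007]], dr=[[0, 0, 2.5], [0, 0, 5], [0, 0, 7.5], [0, 0, 10], [0, 0, 12.5], [0, 0, 15], [0, 0, 17.5], [0, 0, 20]])

```text
time: 8.05
tool_pos: [0.5416, -0.0169, 0.1548]
tool_rot: [-3.141, 0.0, 1.49]
contact_force: [-0.8, -2.4, -0.7]
opening: 0.0437
grip_force: 30.0
```

```bash
python3 s.py
```

```text
{'time': 8.05, 'tool_pos': [0.5416, -0.0169, 0.1548], 'tool_rot': [-3.1407, 0.0001, 1.49], 'contact_force': [-0.7986, -2.3793, -0.6699], 'torque': [-0.5714, 0.1281, 0.2638], 'opening': 0.0437, 'grip_force': 29.9984} turned 90.03 q6 -0.09159905932074727
```

>>> arm_command(fingers=[0.3, 0.3, 0.3, 0.3, 0.3, 0.3], travel=[[0, 0, -0.0001], [0, 0, -0.0002], [0, 0, -0.0003], [0, 0, -0.0004], [0, 0, -0.0004], [0, 0, -0.0004]], dr=[[0, 0, 2.5], [0, 0, 5], [0, 0, 7.5], [0, 0, 10], [0, 0, 10], [0, 0, 10]])

```text
time: 8.55
tool_pos: [0.5417, -0.0162, 0.1559]
tool_rot: [-3.141, -0.001, 1.318]
contact_force: [-2.4, 2.4, 4.5]
opening: 0.0442
grip_force: 30.0
```

```bash
python3 s.py
```

```text
{'time': 8.55, 'tool_pos': [0.5417, -0.0162, 0.1559], 'tool_rot': [-3.141, -0.0012, 1.3176], 'contact_force': [-2.4185, 2.4167, 4.4708], 'torque': [0.2017, 0.4636, -0.0674], 'opening': 0.0442, 'grip_force': 30.001} turned 99.91 q6 0.0805915659788135
```

>>> arm_command(fingers=[0.3, 0.3, 0.3, 0.3, 0.3], travel=[[0, 0, -0.0002], [0, 0, -0.0004], [0, 0, -0.0005], [0, 0, -0.0005], [0, 0, -0.0005]], dr=[[0, 0, 2], [0, 0, 4], [0, 0, 5], [0, 0, 5], [0, 0, 5]])

```text
time: 8.97
tool_pos: [0.5421, -0.0167, 0.1565]
tool_rot: [3.141, -0.001, 1.23]
contact_force: [-1.2, 0.4, 3.7]
opening: 0.0439
grip_force: 30.0
```

```bash
python3 s.py
```

```text
{'time': 8.9667, 'tool_pos': [0.5421, -0.0167, 0.1565], 'tool_rot': [3.141, -0.0006, 1.2301], 'contact_force': [-1.158, 0.3547, 3.6511], 'torque': [-0.0349, 0.0946, 0.0843], 'opening': 0.0439, 'grip_force': 30.0006} turned 104.92 q6 0.16817140220890878
```

>>> arm_command(fingers=[0.3, 0.3, 0.3, 0.3], travel=[[0, 0, -0.0003], [0, 0, -0.0006], [0, 0, -0.001], [0, 0, -0.001]], dr=[[0, 0, 0], [0, 0, 0], [0, 0, 0], [0, 0, 0]])

```text
time: 9.3
tool_pos: [0.5416, -0.0168, 0.1569]
tool_rot: [-3.141, 0.0, 1.229]
contact_force: [-0.6, -0.1, -0.6]
opening: 0.0439
grip_force: 30.0
```

```bash
python3 s.py
```

```text
{'time': 9.3, 'tool_pos': [0.5416, -0.0168, 0.1569], 'tool_rot': [-3.1407, 0.0001, 1.2289], 'contact_force': [-0.6345, -0.0763, -0.6155], 'torque': [-0.1319, 0.0854, -0.0184], 'opening': 0.0439, 'grip_force': 29.9998} turned 104.99 q6 0.16935692265738533
```

>>> arm_command(fingers=[0.3, 0.3, 0.3, 0.3], travel=[[0, 0, -0.0003], [0, 0, -0.0006], [0, 0, -0.001], [0, 0, -0.001]], dr=[[0, 0, 0], [0, 0, 0], [0, 0, 0], [0, 0, 0]])

```text
time: 9.63
tool_pos: [0.5416, -0.0168, 0.1581]
tool_rot: [-3.141, 0.0, 1.229]
contact_force: [-0.3, -0.1, -2.2]
opening: 0.0437
grip_force: 30.0
```

```bash
python3 s.py
```

```text
{'time': 9.6333, 'tool_pos': [0.5416, -0.0168, 0.1581], 'tool_rot': [-3.141, 0.0, 1.2286], 'contact_force': [-0.28, -0.0975, -2.1813], 'torque': [-0.1125, 0.0507, -0.0305], 'opening': 0.0437, 'grip_force': 29.9997} turned 105.01 q6 0.1696237619741912
```

>>> arm_command(fingers=[0.3, 0.3, 0.3, 0.3], travel=[[0, 0, -0.0003], [0, 0, -0.0006], [0, 0, -0.0008], [0, 0, -0.0008]], dr=[[0, 0, 0], [0, 0, 0], [0, 0, 0], [0, 0, 0]])

```text
time: 9.97
tool_pos: [0.5416, -0.0168, 0.1584]
tool_rot: [-3.141, 0.0, 1.229]
contact_force: [2.0, 0.1, -7.7]
opening: 0.0434
grip_force: 30.0
```

```bash
python3 s.py
```

```text
{'time': 9.9667, 'tool_pos': [0.5416, -0.0168, 0.1584], 'tool_rot': [-3.1405, 0.0001, 1.2286], 'contact_force': [2.0068, 0.135, -7.6979], 'torque': [-0.1453, -0.1837, -0.0089], 'opening': 0.0434, 'grip_force': 29.9986} turned 105.01 q6 0.16962264920887987
```

It isn't free yet: the upper end of the axial play is felt at -7.7 N. I ease off and turn further in small steps.

>>> arm_command(fingers=[0.3, 0.3, 0.3, 0.3, 0.3, 0.3, 0.3], travel=[[0, 0, 0.0008], [0, 0, 0.0012], [0, 0, 0.0012], [0, 0, 0.0012], [0, 0, 0.0012], [0, 0, 0.001], [0, 0, 0.001]], dr=[[0, 0, 0], [0, 0, 0], [0, 0, 2], [0, 0, 4], [0, 0, 6], [0, 0, 7], [0, 0, 7]])

```text
time: 10.55
tool_pos: [0.542, -0.0168, 0.1584]
tool_rot: [3.141, -0.0, 1.106]
contact_force: [-0.1, -0.1, -2.4]
opening: 0.0438
grip_force: 30.0
```

```bash
python3 s.py
```

```text
{'time': 10.55, 'tool_pos': [0.542, -0.0168, 0.1584], 'tool_rot': [3.141, -0.0004, 1.1061], 'contact_force': [-0.0855, -0.0859, -2.4076], 'torque': [-0.0766, -0.0006, 0.0374], 'opening': 0.0438, 'grip_force': 30.0} turned 112.02 q6 0.2921323115325888
```

>>> arm_command(fingers=[0.3, 0.3, 0.3, 0.3], travel=[[0, 0, -0.0003], [0, 0, -0.0006], [0, 0, -0.001], [0, 0, -0.001]], dr=[[0, 0, 0], [0, 0, 0], [0, 0, 0], [0, 0, 0]])

```text
time: 10.88
tool_pos: [0.5418, -0.0168, 0.1587]
tool_rot: [-3.141, -0.0, 1.107]
contact_force: [2.3, 0.5, -8.0]
opening: 0.0439
grip_force: 30.0
```

```bash
python3 s.py
```

```text
{'time': 10.8833, 'tool_pos': [0.5418, -0.0168, 0.1587], 'tool_rot': [-3.1412, -0.0, 1.1067], 'contact_force': [2.3066, 0.4989, -7.955], 'torque': [-0.0922, -0.2988, -0.0108], 'opening': 0.0439, 'grip_force': 29.9988} turned 111.99 q6 0.2915079758654581
```

>>> arm_command(fingers=[0.3, 0.3, 0.3, 0.3, 0.3, 0.3], travel=[[0, 0, 0.0008], [0, 0, 0.0008], [0, 0, 0.0007], [0, 0, 0.0006], [0, 0, 0.0006], [0, 0, 0.0006]], dr=[[0, 0, 0], [0, 0, 2], [0, 0, 4], [0, 0, 6], [0, 0, 7], [0, 0, 7]])

```text
time: 11.38
tool_pos: [0.5418, -0.0169, 0.1588]
tool_rot: [3.141, -0.0, 0.984]
contact_force: [1.3, -0.1, -3.2]
opening: 0.0438
grip_force: 30.0
```

```bash
python3 s.py
```

```text
{'time': 11.3833, 'tool_pos': [0.5418, -0.0169, 0.1588], 'tool_rot': [3.1414, -0.0001, 0.984], 'contact_force': [1.3363, -0.0844, -3.1662], 'torque': [-0.1052, 0.0398, 0.0054], 'opening': 0.0438, 'grip_force': 29.9999} turned 119.02 q6 0.41424654421096135
```

>>> arm_command(fingers=[0.3, 0.3, 0.3, 0.3, 0.3], travel=[[0, 0, 0], [0, 0, -0.0001], [0, 0, -0.0002], [0, 0, -0.0003], [0, 0, -0.0003]], dr=[[0, 0, 2], [0, 0, 4], [0, 0, 6], [0, 0, 6], [0, 0, 6]])

```text
time: 11.8
tool_pos: [0.5418, -0.0169, 0.159]
tool_rot: [3.142, -0.0, 0.881]
contact_force: [1.4, -0.0, -2.2]
opening: 0.0437
grip_force: 30.0
```

```bash
python3 s.py
```

```text
{'time': 11.8, 'tool_pos': [0.5418, -0.0169, 0.159], 'tool_rot': [3.1416, -0.0, 0.8812], 'contact_force': [1.4207, -0.0268, -2.2095], 'torque': [-0.1077, 0.1087, 0.0033], 'opening': 0.0437, 'grip_force': 29.9998} turned 124.91 q6 0.5170789001712968
```

Test lift.

>>> arm_command(fingers=[0.3, 0.3, 0.3, 0.3], travel=[[0, 0, -0.0003], [0, 0, -0.0006], [0, 0, -0.001], [0, 0, -0.001]], dr=[[0, 0, 0], [0, 0, 0], [0, 0, 0], [0, 0, 0]])

```text
time: 12.13
tool_pos: [0.5417, -0.0168, 0.1594]
tool_rot: [-3.141, 0.0, 0.88]
contact_force: [1.5, -0.9, -6.4]
opening: 0.0435
grip_force: 30.0
```

```bash
python3 s.py
```

```text
{'time': 12.1333, 'tool_pos': [0.5417, -0.0168, 0.1594], 'tool_rot': [-3.141, 0.0002, 0.8799], 'contact_force': [1.5481, -0.9355, -6.3942], 'torque': [-0.1173, -0.1491, 0.0382], 'opening': 0.0435, 'grip_force': 29.999} turned 124.99 q6 0.5182851358582794
```

>>> arm_command(fingers=[0.3, 0.3, 0.3, 0.3, 0.3, 0.3], travel=[[0, 0, 0.0005], [0, 0, 0.0005], [0, 0, 0.0004], [0, 0, 0.0003], [0, 0, 0.0003], [0, 0, 0.0003]], dr=[[0, 0, 0], [0, 0, 2], [0, 0, 4], [0, 0, 6], [0, 0, 7], [0, 0, 7]])

```text
time: 12.63
tool_pos: [0.5417, -0.0168, 0.1598]
tool_rot: [-3.142, -0.0, 0.757]
contact_force: [-0.4, 0.1, -1.1]
opening: 0.0437
grip_force: 30.0
```

```bash
python3 s.py
```

```text
{'time': 12.6333, 'tool_pos': [0.5417, -0.0168, 0.1598], 'tool_rot': [-3.1415, -0.0, 0.7572], 'contact_force': [-0.438, 0.1303, -1.078], 'torque': [-0.0298, 0.338, -0.0421], 'opening': 0.0437, 'grip_force': 30.0002} turned 132.02 q6 0.6411136392043272
```

Pull is down to -1 N. Test lift.

>>> arm_command(fingers=[0.3, 0.3, 0.3, 0.3], travel=[[0, 0, -0.0003], [0, 0, -0.0006], [0, 0, -0.001], [0, 0, -0.001]], dr=[[0, 0, 0], [0, 0, 0], [0, 0, 0], [0, 0, 0]])

```text
time: 12.97
tool_pos: [0.5415, -0.0168, 0.1605]
tool_rot: [-3.141, 0.0, 0.758]
contact_force: [-3.0, -0.4, -0.3]
opening: 0.0436
grip_force: 30.0
```

```bash
python3 s.py
```

```text
{'time': 12.9667, 'tool_pos': [0.5415, -0.0168, 0.1605], 'tool_rot': [-3.141, 0.0004, 0.7577], 'contact_force': [-2.9921, -0.4309, -0.2742], 'torque': [-0.0799, 0.5512, -0.076], 'opening': 0.0436, 'grip_force': 29.9999} turned 131.99 q6 0.6405761083671785
```

>>> arm_command(fingers=[0.3, 0.3, 0.3, 0.3, 0.3, 0.3], travel=[[-0.0001, -0.0001, 0], [-0.0002, -0.0002, -0.0003], [-0.0002, -0.0002, -0.0006], [-0.0002, -0.0002, -0.001], [-0.0002, -0.0002, -0.0015], [-0.0002, -0.0002, -0.0015]], dr=[[0, 0, 0], [0, 0, 0], [0, 0, 0], [0, 0, 0], [0, 0, 0], [0, 0, 0]])

```text
time: 13.47
tool_pos: [0.5416, -0.0168, 0.1622]
tool_rot: [3.141, -0.0, 0.757]
contact_force: [-2.3, -0.3, 0.6]
opening: 0.0438
grip_force: 30.0
```

```bash
python3 s.py
```

```text
{'time': 13.4667, 'tool_pos': [0.5416, -0.0168, 0.1622], 'tool_rot': [3.1414, -0.0002, 0.7574], 'contact_force': [-2.2541, -0.2552, 0.5526], 'torque': [-0.157, 0.5976, -0.0428], 'opening': 0.0438, 'grip_force': 30.0} turned 132.0 q6 0.640835251875285
```

Run:
```python
from meas import *
meas("wrist",zt=.191,pic="pics/w3.png",guess=(.5416,-.0168))
```

```text
wrist n 5320 zmed 0.19020774974773935 circ 0.5483815670013428 -0.010829970240592957 0.03397432714700699 mean [ 0.5483216  -0.01184088]meas.py:10: RuntimeWarning: Mean of empty slice.
  e=d.mean(0)-[cx,cy]; f=cv2.fitLine(d,2,0,.01,.01).ravel(); print("dash",len(d),d.mean(0),"ang",np.degrees(np.arctan2(e[1],e[0])),"r",np.linalg.norm(e),"line ang",np.degrees(np.arctan2(f[1],f[0])))
  ret = um.true_divide(
Traceback (most recent call last):
  File "meas.py", line 10, in meas
    e=d.mean(0)-[cx,cy]; f=cv2.fitLine(d,2,0,.01,.01).ravel(); print("dash",len(d),d.mean(0),"ang",np.degrees(np.arctan2(e[1],e[0])),"r",np.linalg.norm(e),"line ang",np.degrees(np.arctan2(f[1],f[0])))
                           ~~~~~~~~~~~^^^^^^^^^^^^^^^
cv2.error: OpenCV(4.12.0) /io/opencv/modules/imgproc/src/linefit.cpp:50: error: (-215:Assertion failed) count > 0 in function 'fitLine2D_wods'
```

>>> arm_command(fingers=[0.3, 0.3, 0.3, 0.3, 0.3, 0.3, 0.3, 0.3], travel=[[0, 0, -0.0005], [0, 0, -0.001], [0, 0, -0.0015], [0, 0, -0.002], [0, 0, -0.003], [0, 0, -0.004], [0, 0, -0.005], [0, 0, -0.005]], dr=[[0, 0, 0], [0, 0, 0], [0, 0, 0], [0, 0, 0], [0, 0, 0], [0, 0, 0], [0, 0, 0], [0, 0, 0]])

```text
time: 14.18
tool_pos: [0.5418, -0.0169, 0.1674]
tool_rot: [3.141, -0.001, 0.757]
contact_force: [0.0, -0.5, 0.3]
opening: 0.0439
grip_force: 30.0
```

Force is zero, so it's free. Lift clear.

>>> arm_command(fingers=[0.3, 0.3, 0.3, 0.3, 0.3, 0.3, 0.3, 0.3], travel=[[0, 0, -0.003], [0, 0, -0.006], [0, 0, -0.01], [0, 0, -0.016], [0, 0, -0.024], [0, 0, -0.034], [0, 0, -0.044], [0, 0, -0.05]], dr=[[0, 0, 0], [0, 0, 0], [0, 0, 0], [0, 0, 0], [0, 0, 0], [0, 0, 0], [0, 0, 0], [0, 0, 0]])

```text
time: 14.85
tool_pos: [0.5422, -0.0169, 0.219]
tool_rot: [3.14, -0.002, 0.757]
contact_force: [-0.1, -0.4, -0.4]
opening: 0.0441
grip_force: 30.0
```

>>> arm_command(fingers=[0.3, 0.3, 0.3], travel=[[0, 0, -0.005], [0, 0, -0.01], [0, 0, -0.01]], dr=[[0, 0, 0], [0, 0, 0], [0, 0, 0]])

```text
time: 15.1
tool_pos: [0.5419, -0.0169, 0.2281]
tool_rot: [3.14, -0.001, 0.757]
contact_force: [-0.3, -0.0, -0.1]
opening: 0.0438
grip_force: 30.0
```

Run:
```python
from h import *
c=read_camera("wrist");cv2.imwrite("pics/w4.png",c["color"])
d=read_camera("scene");x=d["color"]
i=np.hstack([c["color"],x]);cv2.imwrite("pics/ws.png",cv2.resize(i,(800,300)))
m=c["z_map"];P=np.array([world(c,u,v) for v in range(384) for u in range(512) if m[v,u]>0]);s=observe();tp=s["tool_pos"]
k=np.hypot(*(P[:,:2]-tp[:2]).T)<.02; z=P[k][:,2]; z=z[z>.2]; print(len(z),np.percentile(z,[2,25,50,75,98]) if len(z) else"",tp,s["contact_force"])
for n in[0]:
  t=read_camera("top"); tr=np.array([world(t,u,v)[:3] for v in range(150,240) for u in range(165,240) if t["z_map"][v,u]>0])
  b=tr[(tr[:,2]>.014)&(tr[:,2]<.028)]; print("tray walls",len(b),cv2.minAreaRect(b[:,:2].astype(np.float32)))
```

```text
3529 [0.25496989 0.25577737 0.25618719 0.25657142 0.2574481 ] [ 0.54149546 -0.01683444  0.22694079] [ 0.02575376  0.82788826 -0.42498274]
tray walls 426 ((0.5357973575592041, 0.3195011019706726), (0.14184977114200592, 0.2002924680709839), 80.24910736083984)
```

View pics/ws.png

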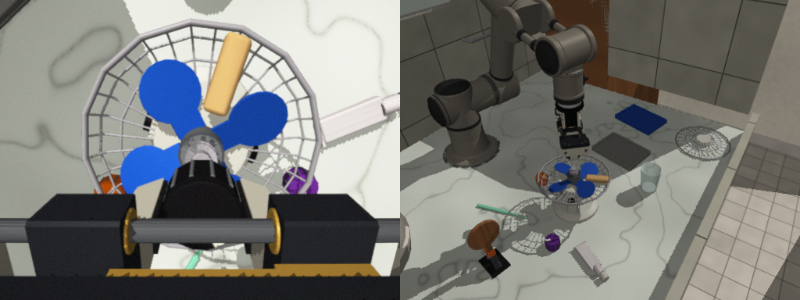

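The hub is bare with no spinner on it, and the spinner is held upright with its underside 3 mm below the TCP. The tray centre is (0.536, 0.320) with its long axis at -10°, and its 142 x 200 mm size matches. I move there with the closing line along the tray's length.

```bash
python3 -c "
from h import *
to([.536,.3195,.215],np.radians(80))"
```

```text
travel m [ 0.2272 -0.248   0.0117] dr [-4.000e-02  1.000e-02 -3.661e+01] t 15.25
```

>>> arm_command(fingers=[0.3, 0.3, 0.3, 0.3, 0.3, 0.3, 0.3, 0.3], travel=[[0.01, -0.011, 0], [0.027, -0.03, 0], [0.045, -0.049, 0], [0.063, -0.069, 0], [0.081, -0.089, 0], [0.1, -0.109, 0], [0.118, -0.129, 0], [0.136, -0.148, 0]], dr=[[0, 0, -2], [0, 0, -5], [0, 0, -9], [0, 0, -13], [0, 0, -17], [0, 0, -21], [0, 0, -25], [0, 0, -29]])

```text
time: 15.92
tool_pos: [0.5382, 0.1855, 0.2264]
tool_rot: [-3.141, 0.0, 1.267]
contact_force: [-0.4, -0.8, -1.8]
opening: 0.0436
grip_force: 30.0
```

```bash
python3 -c "
from h import *
to([.536,.3195,.215],np.radians(80))"
```

```text
travel m [ 0.1272 -0.0422  0.0114] dr [-0.06  0.02 -7.4 ] t 15.92
```

>>> arm_command(fingers=[0.3, 0.3, 0.3, 0.3, 0.3, 0.3, 0.3, 0.3], travel=[[0.025, -0.008, 0], [0.05, -0.017, 0], [0.075, -0.025, 0.005], [0.098, -0.033, 0.01], [0.115, -0.038, 0.02], [0.124, -0.041, 0.03], [0.127, -0.042, 0.04], [0.127, -0.042, 0.04]], dr=[[0, 0, -2], [0, 0, -4], [0, 0, -6], [0, 0, -7.4], [0, 0, -7.4], [0, 0, -7.4], [0, 0, -7.4], [0, 0, -7.4]])

```text
time: 16.58
tool_pos: [0.5357, 0.3175, 0.1838]
tool_rot: [-3.137, 0.003, 1.393]
contact_force: [-0.9, -1.0, -0.9]
opening: 0.044
grip_force: 30.0
```

```bash
python3 -c "
from h import *
to([.536,.3195,.009],np.radians(80))
c=read_camera('wrist');cv2.imwrite('pics/w5.png',c['color'])"
```

```text
travel m [0.0026 0.0007 0.1748] dr [-0.25  0.18 -0.17] t 16.58
```

View pics/w5.png

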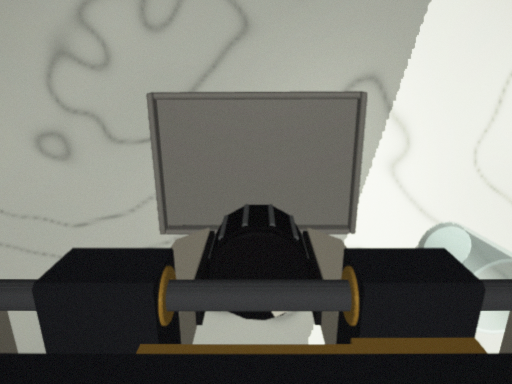

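The tray is square to the gripper at (256,165), with the closing line along its length. I descend.

>>> arm_command(fingers=[0.3, 0.3, 0.3, 0.3, 0.3, 0.3, 0.3, 0.3], travel=[[0, 0, 0.01], [0, 0, 0.03], [0, 0, 0.055], [0, 0, 0.08], [0, 0, 0.105], [0, 0, 0.125], [0, 0, 0.14], [0, 0, 0.148]], dr=[[0, 0, 0], [0, 0, 0], [0, 0, 0], [0, 0, 0], [0, 0, 0], [0, 0, 0], [0, 0, 0], [0, 0, 0]])

```text
time: 17.3
tool_pos: [0.5365, 0.3163, 0.037]
tool_rot: [-3.139, 0.002, 1.391]
contact_force: [-0.9, 0.0, -0.0]
opening: 0.0433
grip_force: 30.0
```

>>> arm_command(fingers=[0.3, 0.3, 0.3, 0.3, 0.3, 0.3], travel=[[0, 0, 0.003], [0, 0, 0.007], [0, 0, 0.011], [0, 0, 0.015], [0, 0, 0.017], [0, 0, 0.017]], dr=[[0, 0, 0], [0, 0, 0], [0, 0, 0], [0, 0, 0], [0, 0, 0], [0, 0, 0]])

```text
time: 17.8
tool_pos: [0.537, 0.3179, 0.022]
tool_rot: [-3.142, -0.0, 1.393]
contact_force: [-0.5, -0.0, 0.6]
opening: 0.0435
grip_force: 30.0
```

```bash
python3 s.py
```

```text
{'time': 17.8, 'tool_pos': [0.537, 0.3179, 0.022], 'tool_rot': [-3.1416, -0.0, 1.3927], 'contact_force': [-0.5075, -0.0162, 0.5536], 'torque': [-0.0919, 0.0607, 0.0064], 'opening': 0.0435, 'grip_force': 29.9999} turned 95.61 q6 0.5898013861421026
```

>>> arm_command(fingers=[0.3, 0.3, 0.3, 0.3, 0.3, 0.3, 0.3], travel=[[0, 0, 0.002], [0, 0, 0.004], [0, 0, 0.006], [0, 0, 0.008], [0, 0, 0.01], [0, 0, 0.011], [0, 0, 0.011]], dr=[[0, 0, 0], [0, 0, 0], [0, 0, 0], [0, 0, 0], [0, 0, 0], [0, 0, 0], [0, 0, 0]])

```text
time: 18.38
tool_pos: [0.5369, 0.3178, 0.0107]
tool_rot: [-3.141, 0.0, 1.393]
contact_force: [-0.5, -0.3, 0.5]
opening: 0.0436
grip_force: 30.0
```

>>> arm_command(fingers=[0.3, 0.3, 0.3, 0.3, 0.3], travel=[[0, 0, 0.0004], [0, 0, 0.0008], [0, 0, 0.0012], [0, 0, 0.0016], [0, 0, 0.0016]], dr=[[0, 0, 0], [0, 0, 0], [0, 0, 0], [0, 0, 0], [0, 0, 0]])

```text
time: 18.8
tool_pos: [0.5371, 0.3179, 0.0094]
tool_rot: [-3.142, -0.0, 1.393]
contact_force: [-0.9, 0.6, -1.1]
opening: 0.0437
grip_force: 30.0
```

>>> arm_command(fingers=[0.3, 0.3, 0.3, 0.3], travel=[[0, 0, 0.0003], [0, 0, 0.0006], [0, 0, 0.0006], [0, 0, 0.0006]], dr=[[0, 0, 0], [0, 0, 0], [0, 0, 0], [0, 0, 0]])

```text
time: 19.13
tool_pos: [0.5372, 0.3179, 0.0091]
tool_rot: [3.141, -0.0, 1.393]
contact_force: [-0.9, -1.3, 2.2]
opening: 0.0437
grip_force: 30.0
```

>>> arm_command(fingers=[0.3, 0.3, 0.3, 0.3], travel=[[0, 0, 0.0003], [0, 0, 0.0006], [0, 0, 0.0006], [0, 0, 0.0006]], dr=[[0, 0, 0], [0, 0, 0], [0, 0, 0], [0, 0, 0]])

```text
time: 19.47
tool_pos: [0.5372, 0.3179, 0.0091]
tool_rot: [3.141, -0.0, 1.393]
contact_force: [-2.7, -2.0, 8.0]
opening: 0.0442
grip_force: 30.0
```

It touches down at 0.0091, as expected. I ease off, then open partway.

>>> arm_command(fingers=[0.3, 0.3, 0.1, 0.05, 0, -0.1, -0.2, -0.3], travel=[[0, 0, -0.0005], [0, 0, -0.0006], [0, 0, -0.0006], [0, 0, -0.0006], [0, 0, -0.0006], [0, 0, -0.0006], [0, 0, -0.0006], [0, 0, -0.0006]], dr=[[0, 0, 0], [0, 0, 0], [0, 0, 0], [0, 0, 0], [0, 0, 0], [0, 0, 0], [0, 0, 0], [0, 0, 0]], squeeze=10)

```text
time: 20.13
tool_pos: [0.537, 0.3179, 0.0085]
tool_rot: [-3.141, 0.0, 1.393]
contact_force: [-0.7, -0.1, 0.3]
opening: 0.0572
grip_force: 0.0
```

>>> arm_command(fingers=[-0.4, -0.4, -0.4], travel=[[0, 0, 0], [0, 0, 0], [0, 0, 0]], dr=[[0, 0, 0], [0, 0, 0], [0, 0, 0]])

```text
time: 20.38
tool_pos: [0.5371, 0.3179, 0.0087]
tool_rot: [-3.142, -0.0, 1.393]
contact_force: [-0.3, -0.2, 0.2]
opening: 0.0641
grip_force: 0.0
```

>>> arm_command(fingers=[-0.4, -0.4, -0.4, -0.4, -0.4, -0.4, -0.4, -0.4], travel=[[0, 0, -0.005], [0, 0, -0.015], [0, 0, -0.03], [0, 0, -0.05], [0, 0, -0.08], [0, 0, -0.11], [0, 0, -0.14], [0, 0, -0.16]], dr=[[0, 0, 0], [0, 0, 0], [0, 0, 0], [0, 0, 0], [0, 0, 0], [0, 0, 0], [0, 0, 0], [0, 0, 0]])

```text
time: 21.05
tool_pos: [0.538, 0.3183, 0.1734]
tool_rot: [3.137, -0.003, 1.393]
contact_force: [0.6, 0.7, 0.1]
opening: 0.0639
grip_force: 0.0
```

>>> arm_command(fingers=[-0.4, -0.4, -0.4, -0.4, -0.4], travel=[[-0.03, 0, -0.02], [-0.06, 0, -0.04], [-0.09, 0, -0.06], [-0.1, 0, -0.06], [-0.1, 0, -0.06]], dr=[[0, 0, 0], [0, 0, 0], [0, 0, 0], [0, 0, 0], [0, 0, 0]])

```text
time: 21.47
tool_pos: [0.5198, 0.2177, 0.2311]
tool_rot: [3.138, -0.001, 1.39]
contact_force: [1.3, 0.6, -0.4]
opening: 0.0643
grip_force: 0.0
```

Run:
```python
from h import *
a=read_camera("wrist");b=read_camera("scene")
cv2.imwrite("pics/end.png",cv2.resize(np.hstack([a["color"],b["color"]]),(800,300)));s=observe();print(s["tool_pos"],s["contact_force"],s["time"])
m=a["z_map"];P=np.array([world(a,u,v) for v in range(384) for u in range(512) if m[v,u]>0]);k=(np.hypot(P[:,0]-.537,P[:,1]-.318)<.03)&(P[:,2]>.033)&(P[:,2]<.05);q=P[k];print(len(q),q.mean(0),np.percentile(q[:,2],[2,50,98]),cv2.minEnclosingCircle(q[:,:2].astype(np.float32)))
```

```text
[0.51921745 0.21978808 0.22875899] [-0.96273188  0.36486904  0.0702785 ] 21.5667
1730 [0.5383572  0.31688975 0.03711982] [0.03535328 0.0371422  0.03887533] ((0.5382682085037231, 0.3160606920719147), 0.0225085336714983)
```

View pics/end.png

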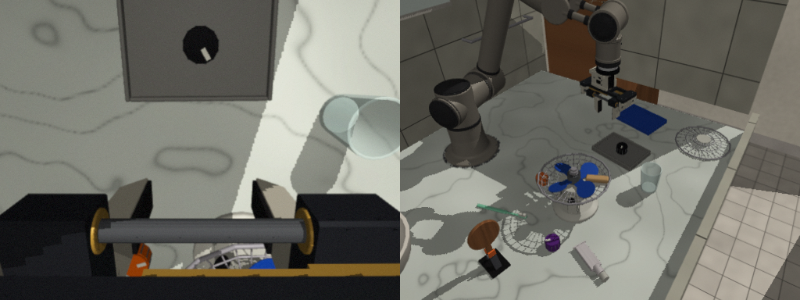

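The spinner stands upright at the middle of the tray (left half, 200,45), with its level top at 0.037–0.038 m as it must be. The other things are where they were.

```bash
python3 -c "
from cell import *
print(hand_in())"
```

```text
the job is handed in; nothing more can be done
None
```

I unscrewed the black spinner clockwise until it came free at about 132°, set it open end down near the middle of the grey tray, and handed the job in at about 21.6 s; no verdict was returned.

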